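Upend the square rinsing beaker onto its drying post

TASK

The rinsed square steel beaker is standing on the table with its mouth up. Turn it upside down, put it over the square post of the drying stand (not the slim round one), and press it fully home against the post's spring cheeks, so that its rim sits flat on the seat of the stand. Leave the low blue and white carton, the tall carton and the round prism case where they are.

Things in the scene. Friction and masses are not known exactly. Their poses are not given: they have to be found in the camera images.
- beaker: open square beaker of plain steel, 50 x 50 mm outside, 95 mm tall, walls and bottom 3 mm thick (bore 44 x 44 mm, 92 mm deep), about 80 g. Starts upright. Origin: centre of the underside of its bottom; z runs along the beaker from bottom to mouth; x and y are square to its flat side faces.
- beaker_mouth (a point): centre of the beaker's mouth, in the plane of the rim, 95 mm from the bottom along the beaker's z; axes as the beaker's
- square_stand: fixed drying stand: grey foot plate 70 x 70 x 8 mm, a seat 58 x 58 mm whose top is 12 mm above the table, on it a white square post 40 x 40 mm, 70 mm tall; its top 14 mm taper evenly to 24 x 24 mm. Origin: centre of the underside, on the table; z up; x and y square to the post's faces. A sprung cheek sticks out of each of the faces at +x and -x (see cheek0, cheek1)
- square_seat (a point): centre of the top of the seat of the square stand, on the post's axis, 12 mm above the table; the beaker's rim rests here at the end; axes as the stand's
- square_tip (a point): centre of the tip of the square post, 70 mm above the seat (82 mm above the table)
- round_stand: fixed drying stand for vials, not for this beaker: the same foot plate with a round seat and a slim round post of 18 mm diameter whose tip is 72 mm above the table. Origin: centre of the underside. The two stands may change places
- strips_box: bystander: tall white and orange carton 26 x 62 x 78 mm, standing; origin: centre of its underside
- prism_case: bystander: round black case with a grey screw lid, 41 mm diameter, 25 mm high; origin: centre of its underside
- cheek0 (a joint): sprung cheek in the post's -x face: grey cylinder of 20 mm diameter lying along the stand's y, axis 36 mm above the seat. Value: m pushed in, 0 = out, when it reaches 23 mm from the post's axis (half the bore is 22 mm); spring 6 N/mm. The cheeks stop the beaker from sinking by its weight: push it down with about 4 to 10 N; they then grip it
- cheek1 (a joint): the other sprung cheek, in the post's +x face: grey cylinder of 20 mm diameter lying along the stand's y, axis 36 mm above the seat. Value: m pushed in, 0 = out, when it reaches 23 mm from the post's axis (half the bore is 22 mm); spring 6 N/mm. 
- bulb_box: bystander: low blue and white carton 42 x 55 x 34 mm; origin: centre of its underside
- laser_console: fixed obstacle: big white laser console at the left rear, about 360 x 260 mm and 270 mm tall, turned by -0.38 rad about z; its front right corner stands at about x 0.605, y 0.13 in the world. Origin: under its middle, on the table
- chin_rest: fixed obstacle at the table's front edge on the right: frame of two uprights 210 mm apart along y, reaching 0.6 m above the table, with short grips 110 to 130 mm above the table that stick out sideways to y = -0.15. Origin: midway between the uprights, 117 mm below the table top
- slit_lamp: fixed obstacle on the right: slit lamp on a rail frame; its left rail lies along x from 0.47 to 0.77 m at y = -0.17 to -0.19, 50 mm high; its tall column and microscope stand beyond y = -0.3
Mind the look-alikes: they are no part of the job. Leave any orange look-alike of the square_stand alone.

How it is judged:
At the end, for the whole second after the job is handed in: The beaker is upside down on the square post: its axis within 0.07 rad of vertical, the centre of its mouth within 5 mm of the post's axis, its rim less than 2.5 mm above the seat, at rest (angle between beaker's own z axis and vertical above 3.07 rad and horizontal distance between beaker_mouth and square_seat below 0.005 m and z of beaker_mouth in the frame of square_seat below 0.0025 m and linear speed of beaker below 0.02 m/s); the robot touches nothing.
It fails at once if the low blue and white carton was moved by more than 30 mm (distance of bulb_box from where it was at the start of the episode above 0.03 m).
It fails at once if the tall carton was moved by more than 30 mm or knocked over (distance of strips_box from where it was at the start of the episode above 0.03 m or angle between strips_box's own z axis and vertical above 0.5 rad).
It fails at once if the prism case was moved by more than 30 mm (distance of prism_case from where it was at the start of the episode above 0.03 m).
It also fails if it takes over 72 s, if anything falls off the work surface, if the arm or the gripper's body presses on something with over 40 N, if the wrist force passes 120 N, or if a joint passes its speed limit or range.

ROBOT

A 6-joint arm with a two-finger parallel gripper is mounted at the origin on a cart in front of the work surface, level with it; the furniture and walls round the work are solid. World frame = base frame: x ahead of the robot, y to its left, z up, the work surface at z = 0. Lengths are in m, angles in rad, forces in N, time in s.
With the tool pointing down it reaches from about 0.35 to 0.775 m from the base axis. Payload 7.3 kg.
Tool frame: the origin (TCP) lies on the centre line of the jaws, within the pads' length; the fingertips stand 17 mm ahead of it and the grasp point (between the pads) lies 2 mm behind it (robot.tip_extent is the distance from the TCP to the fingertips, in m); z points along the fingers, y is the line along which they close (so a half turn about z gives the same grasp; the last joint's range is limited). The gripper opens to 92 mm and grips with 3 to 60 N. Pads are 19 mm wide; open, the fingers measure 130 mm over their backs; the gripper's body (75 mm by 190 mm) begins 47 mm behind the grasp point.
Start: joints at [-1.316, 0.342, 1.524, -0, 1.275, -0.146], TCP at [0.205, -0.483, 0.244] pointing down, gripper open.
Joint ranges: [-2.53, 2.53], [-0.77, 2.02], [0.04, 2.7], [-1, 4.14], [0.28, 2.66], [-3.11, 3.11]. Speed limits (rad/s): [2.57, 2.57, 3.14, 3.14, 3.14, 3.14].

INTERFACE

Orientations are given as [roll, pitch, yaw] about the fixed x, y, z axes, in that order (R = Rz(yaw) Ry(pitch) Rx(roll)).
In Python, from cell import robot gives the robot as it stands.
- The arm moves only by the tool step_arm, never from a script. Its argument "motion" is a list of rows, each a list of 2 entries, a list of its own where there are three numbers: the shift along the tool's x, y, z in units of 60 mm (1.0 is 60 mm), then the turn about the tool's z in rad. In form: [[[x, y, z], spin], ...]. A call has 1 to 10 rows; each row is the pose to reach, as a shift and turn from the pose commanded when the call began, along the tool's axes at that moment; what a row does not reach only later rows make up. A row lasts 1/8 s, in which the tool goes at most 62.5 mm and 10.7 degrees, less where a joint would pass 70% of its speed; a pose out of reach is approached as far as the arm can. A call with a gripper value outside its range is refused whole. "hand" is the closure in counts, from 0 (fully open) to 255 (shut), set as the call begins (left out, the last holds). The fingers move at their own pace and stop on an object; "squeeze" is the grip in N (left out, the last holds). Time passes only in rows, so rows that repeat a pose let the fingers close. It gives the time, the measured TCP pose, the force, the opening and the grip force at its end, in the units of the state.
- robot.observe(): the state, without advancing time (a new reading comes with each control period).
- robot.read_camera(name): name is "scene" or "top" or "wrist"; returns a dict with "pixels" (400x640x3 uint8, red, green, blue), "intrinsics" (3x3 intrinsics, pixels), "xyz" and "rotation" of the camera in the world; the wrist camera has in their place "T_tool_cam" (4x4, takes a point from camera to tool coordinates, whose origin is the TCP and whose axes are the flange's). Camera axes: x right, y up, looking along -z (the intrinsics and any distortion apply to the point x, -y, -z); pixel columns grow to the right and rows downward; lengths in m; the calibration is good to about 2 mm. The wrist camera is an equidistant fisheye: a pixel r from the principal point sees the ray r / f radians off the axis. A picture is of the moment at which its call begins: read the wrist's pose just before it. There is no depth.
- robot.hand_in(): hands the job in; it is judged then, once.
The state is a dict: "time": time; "qpos": joint angles; "qvel": joint speeds; "joint_efforts": joint torques, N m; "tool_pos": TCP position; "tool_rot": TCP orientation; "contact_force": force on the tool from outside, world axes, zero at the start; "torque": the same for the moment, N m; "opening": finger opening in m; "grip_force": force on a finger pad.
Only numpy, scipy, OpenCV 4.12 (cv2) and the standard library are available. Lean on these libraries where they do the work, as an engineer would, in place of code of your own. Each camera call takes 0.05 s, during which the arm holds its last target. There are 200 camera calls.

## Working session

There is one attempt and no reset: what is moved stays moved. The work goes in short steps, Python scripts to look and compute and a tool call to move; the robot and the scene stay as the last step left them, time stands still between calls to the robot, and variables do not carry over. Pictures are saved under pics/ and viewed, at most 10 in all, crops included, and the job is handed in when it is done.

Besides the shell and the picture viewer there is one more tool, called after "Call:" as name(argument=value, ...), one argument or row to a line, values as JSON. step_arm: Moves the arm, as the interface text tells. Its arguments: {"type":"object","properties":{"motion":{"type":"array"},"hand":{"type":"number"},"squeeze":{"type":"number"}},"required":["motion"]}

```bash
mkdir -p pics
python3 - <<'E'
from cell import robot
import cv2
s=robot.observe();print(s)
for n in ("scene","top"):
    c=robot.read_camera(n);cv2.imwrite(f"pics/{n}0.png",c["pixels"][:,:,::-1]);print(n,c["intrinsics"],c["xyz"],c["rotation"],[k for k in c])
c=robot.read_camera("wrist");print(c["intrinsics"],c["T_tool_cam"])
E
```

```text
{'time': 0.0, 'qpos': array([-1.31599725e+00,  3.42767383e-01,  1.52502272e+00,  1.50302738e-06,
        1.27537623e+00, -1.46001606e-01]), 'qvel': array([ 0.00065527,  0.00034422,  0.00018086,  0.00057858, -0.00018063,
       -0.000357  ]), 'joint_efforts': array([ 2.44414550e-03, -4.31234765e+01, -2.44215578e+01,  7.20574474e-02,
        5.58462983e-02, -1.17545346e-04]), 'tool_pos': array([ 0.20475594, -0.48301637,  0.24301977]), 'tool_rot': array([-3.14003593e+00, -2.30365161e-04,  4.00800068e-01]), 'contact_force': array([-0.44104402, -0.17242666,  0.03553614]), 'torque': array([0.01710158, 0.03704155, 0.00730958]), 'grip_force': 0.0, 'opening': 0.09189170726273145}
scene [[425.37105297   0.         319.03812318]
 [  0.         425.37105297 203.45568473]
 [  0.           0.           1.        ]] [-0.01368458  0.68487706  0.72690572] [ 0.92710279 -0.01507284 -2.42055699] ['pixels', 'intrinsics', 'xyz', 'rotation']
top [[509.58589194   0.         322.1693581 ]
 [  0.         509.58589194 197.92920286]
 [  0.           0.           1.        ]] [ 0.30459521 -0.03839557  1.54219537] [ 0.18423863  0.02574915 -1.58425987] ['pixels', 'intrinsics', 'xyz', 'rotation']
[[309.70691629   0.         328.47261794]
 [  0.         309.70691629 201.63912876]
 [  0.           0.           1.        ]] [[-1.07849250e-03  9.54978238e-01  2.96673898e-01  7.95877310e-02]
 [ 9.99999418e-01  1.03718596e-03  2.96628225e-04  1.22010125e-03]
 [-2.44325019e-05  2.96674046e-01 -9.54978801e-01 -1.41229379e-01]
 [ 0.00000000e+00  0.00000000e+00  0.00000000e+00  1.00000000e+00]]
```

View pics/scene0.png

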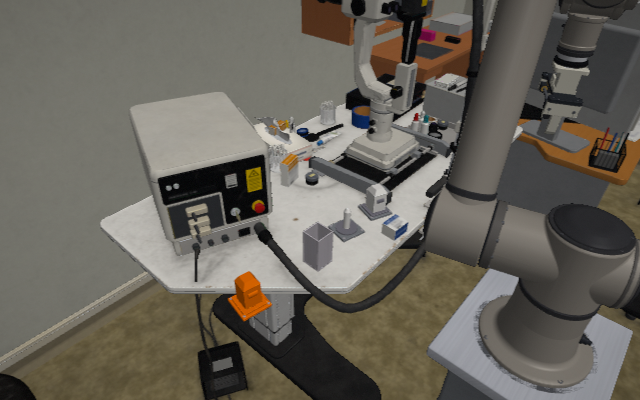

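View pics/top0.png

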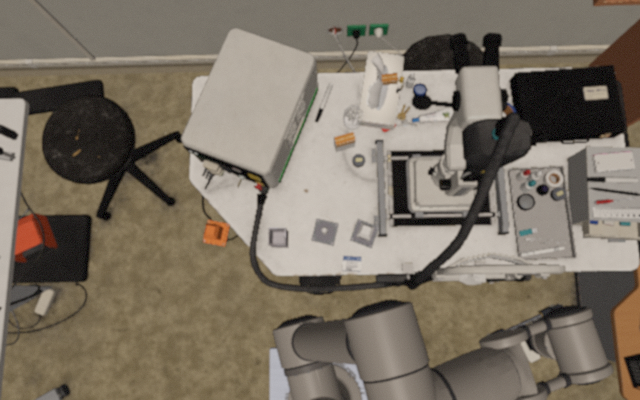

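```bash
cat > h.py <<'E'
from cell import robot
import cv2, numpy as np
from scipy.spatial.transform import Rotation as R
def cam(n):
    if n!="wrist":
        c=robot.read_camera(n); return c,R.from_euler("xyz",c["rotation"]).as_matrix(),np.array(c["xyz"])
    s=robot.observe(); c=robot.read_camera(n); T=c["T_tool_cam"]; Rt=R.from_euler("xyz",s["tool_rot"]).as_matrix()
    return c,Rt@T[:3,:3],Rt@T[:3,3]+s["tool_pos"]
def world(px,z,Rc,t,K,fish=False):
    """pixel -> point on plane z"""
    x=(px[0]-K[0,2])/K[0,0]; y=(px[1]-K[1,2])/K[1,1]
    if fish:
        r=np.hypot(x,y); d=np.array([np.sin(r)*x/r,-np.sin(r)*y/r,-np.cos(r)])
    else: d=np.array([x,-y,-1.])
    d=Rc@d; return t+d*(z-t[2])/d[2]
def pix(P,Rc,t,K,fish=False):
    d=Rc.T@(np.array(P)-t); x,y,z=d[0],-d[1],-d[2]
    if fish:
        r=np.hypot(x,y); a=np.arctan2(r,z); x,y=x/r*a,y/r*a
    else: x,y=x/z,y/z
    return np.array([x*K[0,0]+K[0,2],y*K[1,1]+K[1,2]])
def crop(px,x0,y0,w,h,k,name):
    cv2.imwrite(name,cv2.resize(px[y0:y0+h,x0:x0+w,::-1],None,fx=k,fy=k,interpolation=cv2.INTER_CUBIC))
E
python3 - <<'E'
from h import *
c,Rc,t=cam("top");K=c["intrinsics"]
for n,p,z in [("beaker",(278,237),.095),("round",(324,232),.008),("sq",(365,232),.03),("bulb",(352,263),.034),("strips",(344,140),.078),("prism",(358,160),.025)]:
    print(n,world(p,z,Rc,t,K).round(3))
crop(c["pixels"],255,205,140,80,5.5,"pics/topc.png")
E
```

```text
beaker [0.464 0.123 0.095]
round [ 0.486 -0.007  0.008]
sq [ 0.482 -0.129  0.03 ]
bulb [ 0.39  -0.088  0.034]
strips [ 0.753 -0.072  0.078]
prism [ 0.704 -0.115  0.025]
```

View pics/topc.png

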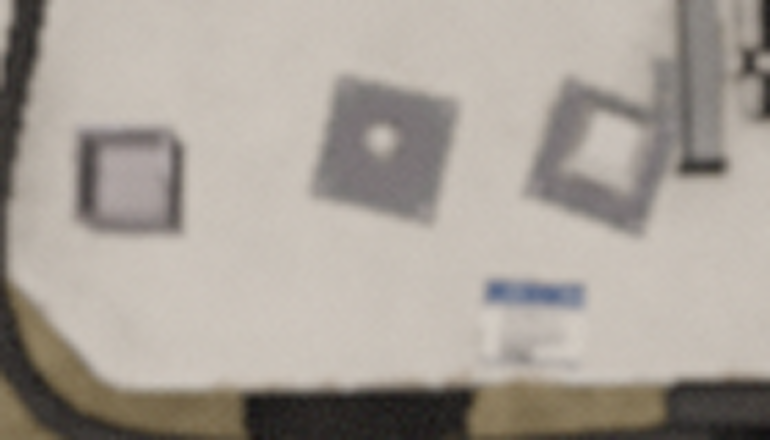

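Run:
```python
from h import *
c,Rc,t=cam("top");K=c["intrinsics"]
f=lambda x,y:(255+x/5.5,205+y/5.5)
for n,p,z in [("bk",(80,130),.095),("bk",(172,128),.095),("bk",(181,232),.095),("bk",(80,222),.095),("post",(612,150),.082),("f1",(570,75),.008),("f2",(640,235),.008),("f3",(525,195),.008),("edge",(300,388),0)]:
    print(n,world(f(*p),z,Rc,t,K).round(3))
for p in [(412,268),(435,272),(480,270),(575,258)]:print([world(p,z,Rc,t,K).round(3)[:2] for z in(0,.12,.6)])
c,Rc,t=cam("wrist");crop(c["pixels"],0,0,640,400,1.25,"pics/w0.png")
```

```text
bk [0.488 0.147 0.095]
bk [0.488 0.099 0.095]
bk [0.434 0.095 0.095]
bk [0.44  0.147 0.095]
post [ 0.475 -0.13   0.082]
f1 [ 0.525 -0.113  0.008]
f2 [ 0.436 -0.148  0.008]
f3 [ 0.459 -0.086  0.008]
edge [0.357 0.038 0.   ]
[array([ 0.375, -0.268]), array([ 0.369, -0.25 ]), array([ 0.347, -0.179])]
[array([ 0.362, -0.336]), array([ 0.357, -0.313]), array([ 0.34, -0.22])]
[array([ 0.366, -0.47 ]), array([ 0.361, -0.436]), array([ 0.342, -0.302])]
[array([ 0.397, -0.753]), array([ 0.39 , -0.697]), array([ 0.361, -0.475])]
```

View pics/w0.png

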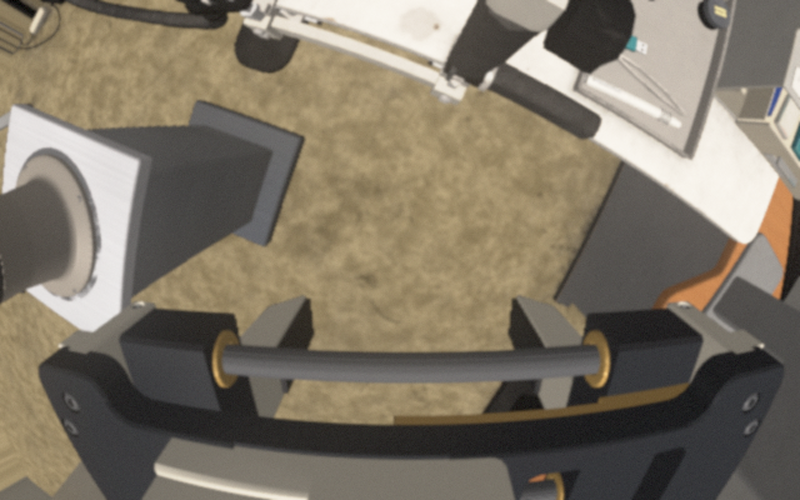

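Run:
```python
from h import *
c,Rc,t=cam("wrist");K=c["intrinsics"];print(t)
for p in [(265,20),(450,85),(490,75),(595,130),(240,45),(300,30),(440,70)]:print(p,[world(np.array(p)/1.25,z,Rc,t,K,True).round(3)[:2] for z in(-.03,.0,.12)])
c,Rc,t=cam("top");K=c["intrinsics"]
crop(c["pixels"],390,220,200,80,4,"pics/chin.png")
for p in [(0,0)]:pass
for P in [(.365,-.19,.0),(.365,-.19,.6),(.365,-.4,.6),(.365,-.4,0)]:print(P,pix(P,Rc,t,K).round())
```

```text
[ 0.27859006 -0.45343305  0.38471905]
(265, 20) [array([ 0.345, -0.25 ]), array([ 0.34 , -0.265]), array([ 0.321, -0.324])]
(450, 85) [array([ 0.345, -0.47 ]), array([ 0.34 , -0.469]), array([ 0.321, -0.464])]
(490, 75) [array([ 0.374, -0.504]), array([ 0.367, -0.501]), array([ 0.339, -0.486])]
(595, 130) [array([ 0.375, -0.64 ]), array([ 0.368, -0.626]), array([ 0.34 , -0.572])]
(240, 45) [array([ 0.309, -0.233]), array([ 0.307, -0.249]), array([ 0.298, -0.312])]
(300, 30) [array([ 0.345, -0.295]), array([ 0.34 , -0.307]), array([ 0.321, -0.353])]
(440, 70) [array([ 0.356, -0.454]), array([ 0.35 , -0.454]), array([ 0.328, -0.454])]
(0.365, -0.19, 0.0) [386. 272.]
(0.365, -0.19, 0.6) [418. 258.]
(0.365, -0.4, 0.6) [533. 256.]
(0.365, -0.4, 0) [457. 271.]
```

View pics/chin.png

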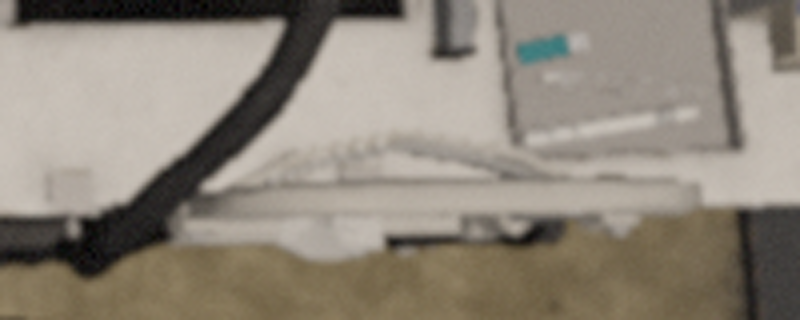

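Call:
step_arm(
  motion=[
    [[0, 0, 0], -0.18],
    [[0, 0, 0], -0.36],
    [[0, 0, 0], -0.54],
    [[0, 0, 0], -0.72],
    [[0, 0, 0], -0.9],
    [[0, 0, 0], -1.08],
    [[0, 0, 0], -1.26],
    [[0, 0, 0], -1.44],
    [[0, 0, 0], -1.62],
    [[0, 0, 0], -1.8],
  ],
  hand=0,
)

```text
time: 1.65
tool_pos: [0.2048, -0.4834, 0.2437]
tool_rot: [-3.142, 0.0, 2.207]
contact_force: [-0.0, -0.7, -0.6]
opening: 0.0915
grip_force: 0.0
```

Call:
step_arm(
  motion=[
    [[0, 0, 0], -0.18],
    [[0.3, 0.2, 0], -0.36],
    [[0.7, 0.5, 0], -0.54],
    [[1.2, 0.9, 0], -0.72],
    [[1.6, 1.2, 0], -0.9],
    [[2.0, 1.5, 0], -0.94],
    [[2.42, 1.77, 0], -0.94],
  ],
)

```text
time: 2.52
tool_pos: [0.2051, -0.3025, 0.2438]
tool_rot: [-3.141, 0.0, 3.141]
contact_force: [0.4, 0.2, 0.7]
opening: 0.0922
grip_force: 0.0
```

Call:
step_arm(
  motion=[
    [[-0.5, 0.75, 0], 0],
    [[-0.92, 1.42, 0], 0],
    [[-1.33, 2.08, 0], 0],
    [[-1.75, 2.83, 0], 0],
    [[-2.1, 3.67, 0], 0],
    [[-2.33, 4.5, 0], 0],
    [[-2.9, 5.33, 0], 0],
    [[-3.4, 6.0, 0], 0],
    [[-3.8, 6.2, 0], 0],
    [[-3.8, 6.2, 0], 0],
  ],
)

```text
time: 3.78
tool_pos: [0.4342, 0.0692, 0.2434]
tool_rot: [-3.141, -0.0, -3.14]
contact_force: [-0.9, -0.6, -0.7]
opening: 0.0919
grip_force: 0.0
```

Run:
```python
from h import *
c,Rc,t=cam("wrist");K=c["intrinsics"];print(t,robot.observe()["tool_pos"],robot.observe()["tool_rot"])
for P in[(.464,.123,.095),(.476,-.13,.082)]:print(pix(P,Rc,t,K,True))
np.savez("w1",R=Rc,t=t,K=K,p=c["pixels"])
crop(c["pixels"],0,0,640,400,1.25,"pics/w1.png")
```

```text
[0.35348674 0.06760945 0.38463681] [0.43317624 0.06848469 0.24331981] [-3.14128671e+00 -1.13693376e-03 -3.14119882e+00]
[383.31192126 221.27264995]
[159.76764061 225.00847582]
```

View pics/w1.png

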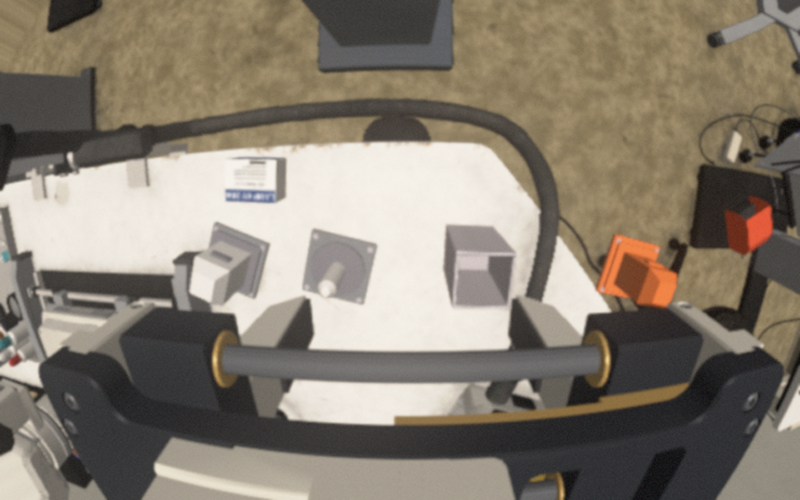

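Run:
```python
import numpy as np,cv2
p=np.load("w1.npz")["p"][:,:,::-1]
a=p[172:252,345:425];b=p[172:252,140:220]
cv2.imwrite("pics/w1c.png",np.hstack([cv2.resize(i,None,fx=5,fy=5,interpolation=cv2.INTER_CUBIC) for i in(a,b)]))
```

```text
(no output)
```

View pics/w1c.png

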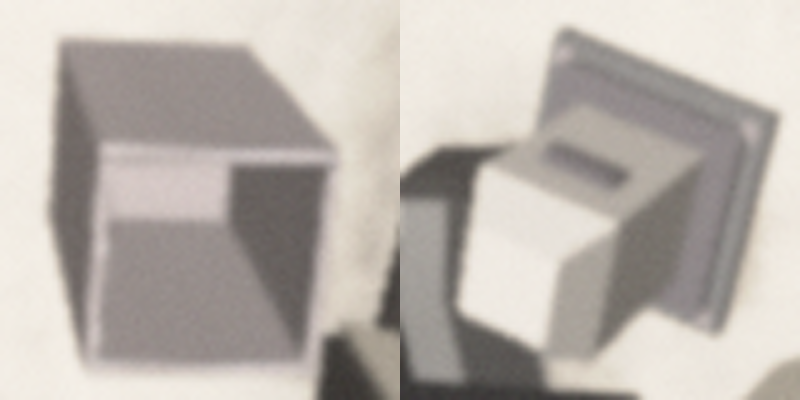

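Run:
```python
from h import *
d=np.load("w1.npz");Rc,t,K=d["R"],d["t"],d["K"]
W=lambda p,o,z:world((p[0]/5+o,p[1]/5+172),z,Rc,t,K,True)[:2]
b=np.array([W(p,345,.095) for p in[(97,140),(338,155),(322,365),(83,368)]]);print("beaker rim",b.round(4),b.mean(0))
b0=np.array([W(p,345,.0) for p in[(58,38),(248,45)]]);print("base",b0.round(4))
for e in (b[1]-b[0],b[2]-b[3],b[3]-b[0],b[2]-b[1],b0[1]-b0[0]):print(np.hypot(*e).round(4),np.degrees(np.arctan2(e[1],e[0])).round(1))
f=np.array([W((p[0]-400,p[1]),140,.008) for p in[(565,28),(778,115),(718,332)]]);print("foot",f.round(4),(f[0]+f[2])/2)
for e in(f[1]-f[0],f[2]-f[1]):print(np.hypot(*e).round(4),np.degrees(np.arctan2(e[1],e[0])).round(1))
g=np.array([W((p[0]-400,p[1]),140,.082) for p in[(470,215),(560,260),(545,355),(458,310)]]);print("tip",g.round(4),g.mean(0))
for e in(g[1]-g[0],g[2]-g[1]):print(np.hypot(*e).round(4),np.degrees(np.arctan2(e[1],e[0])).round(1))
```

```text
beaker rim [[0.4415 0.1028]
 [0.4446 0.1521]
 [0.4911 0.153 ]
 [0.4909 0.1019]] [0.46705588 0.12746756]
base [[0.4432 0.1035]
 [0.4447 0.1532]]
0.0494 86.4
0.0511 89.7
0.0494 -1.1
0.0465 1.1
0.0497 88.3
foot [[ 0.4361 -0.1439]
 [ 0.4611 -0.0819]
 [ 0.5245 -0.1084]] [ 0.48028573 -0.12612578]
0.0668 68.0
0.0688 -22.7
tip [[ 0.4637 -0.1358]
 [ 0.4743 -0.1125]
 [ 0.4987 -0.1216]
 [ 0.488  -0.1447]] [ 0.4811644  -0.12863932]
0.0256 65.5
0.0261 -20.5
```

Call:
step_arm(
  motion=[
    [[-0.3, 0.6, 0], 0],
    [[-0.57, 0.98, 0.5], 0],
    [[-0.57, 0.98, 1.2], 0],
    [[-0.57, 0.98, 1.9], 0],
    [[-0.57, 0.98, 2.5], 0],
    [[-0.57, 0.98, 2.89], 0],
    [[-0.57, 0.98, 2.89], 0],
    [[-0.57, 0.98, 2.89], 0],
  ],
)

```text
time: 4.82
tool_pos: [0.468, 0.1266, 0.0714]
tool_rot: [3.142, 0.001, 3.14]
contact_force: [0.8, -0.4, 1.2]
opening: 0.0918
grip_force: 0.0
```

Call:
step_arm(
  motion=[
    [[0, 0, 0], 0],
    [[0, 0, 0], 0],
    [[0, 0, 0], 0],
    [[0, 0, 0], 0],
    [[0, 0, 0], 0],
    [[0, 0, 0], 0],
    [[0, 0, 0], 0],
    [[0, 0, 0], 0],
  ],
  hand=255,
  squeeze=10,
)

```text
time: 5.82
tool_pos: [0.4677, 0.1271, 0.0703]
tool_rot: [3.142, 0.0, 3.141]
contact_force: [-0.7, 0.5, 1.5]
opening: 0.0504
grip_force: 9.9
```

Call:
step_arm(
  motion=[
    [[0, 0, -0.6], 0],
    [[-0.6, -0.2, -0.7], 0],
    [[-1.3, -0.5, -0.7], 0],
    [[-1.3, -1.2, -0.7], 0],
    [[-1.3, -2.0, -0.7], 0],
    [[-1.3, -2.78, -0.7], 0],
    [[-1.3, -2.78, -0.6], 0],
    [[-1.3, -2.78, -0.2], 0],
    [[-1.3, -2.78, -0.03], 0],
    [[-1.3, -2.78, -0.03], 0],
  ],
)

```text
time: 7.08
tool_pos: [0.5455, -0.0391, 0.0716]
tool_rot: [3.141, -0.001, -3.142]
contact_force: [0.0, -0.7, 0.0]
opening: 0.0504
grip_force: 10.0
```

Call:
step_arm(
  motion=[
    [[0, 0, 0.05], 0],
    [[0, 0, 0.06], 0],
    [[-0.11, 0, 0.04], 0],
    [[-0.22, 0, 0.01], 0],
    [[-0.33, 0, -0.01], 0],
    [[-0.44, 0, -0.01], 0],
    [[-0.55, 0, 0], 0],
    [[-0.655, 0, 0.01], 0],
  ],
  squeeze=3,
)

```text
time: 8.07
tool_pos: [0.5852, -0.0398, 0.0713]
tool_rot: [-3.142, -0.0, 3.141]
contact_force: [0.1, 0.9, -1.1]
opening: 0.05
grip_force: 3.0
```

Call:
step_arm(
  motion=[
    [[-0.1, 0, 0.03], 0],
    [[-0.21, 0, 0.07], 0],
    [[-0.315, 0, 0.11], 0],
    [[-0.41, 0, 0.17], 0],
    [[-0.5, 0, 0.23], 0],
    [[-0.595, 0, 0.29], 0],
  ],
)

```text
time: 8.82
tool_pos: [0.621, -0.0399, 0.0539]
tool_rot: [-3.141, 0.0, 3.141]
contact_force: [0.2, -0.1, 3.1]
opening: 0.0499
grip_force: 3.0
```

Run:
```python
from h import *
s=robot.observe();print(s["contact_force"],s["torque"],s["tool_pos"])
c,Rc,t=cam("scene");K=c["intrinsics"];p=pix((.61,-.04,.05),Rc,t,K);print(p)
x,y=p.astype(int);a=cv2.resize(c["pixels"][y-35:y+35,x-45:x+45,::-1],None,fx=4,fy=4,interpolation=cv2.INTER_CUBIC)
c,Rc,t=cam("wrist");b=c["pixels"][:,:,::-1]
b=cv2.resize(b[150:330,200:440],(373,280));cv2.imwrite("pics/lay.png",np.hstack([a,b]))
```

```text
[ 0.15803913 -0.11795476  3.13873706] [ 0.13220812 -0.04091131 -0.00325021] [ 0.62103466 -0.03985809  0.05394868]
[318.99085032 191.70086811]
```

View pics/lay.png

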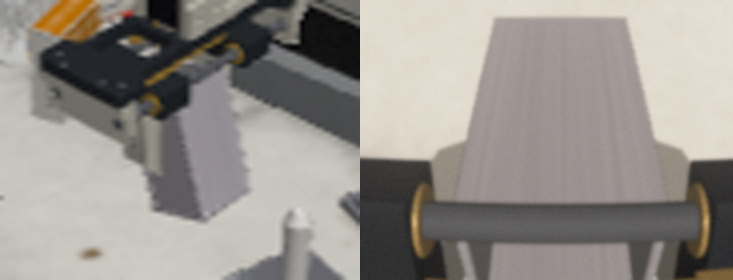

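Run:
```python
from h import *
c,Rc,t=cam("wrist");K=c["intrinsics"]
for z in (.0,.01,.02,.03,.04,.05):
    a=[world(p,z,Rc,t,K,True) for p in((287,161),(370,161))];print(z,a[0].round(4),np.linalg.norm(a[1]-a[0]).round(4))
```

```text
0.0 [ 0.5735 -0.0679  0.    ] 0.0531
0.01 [ 0.5718 -0.0665  0.01  ] 0.0504
0.02 [ 0.5701 -0.0652  0.02  ] 0.0477
0.03 [ 0.5684 -0.0638  0.03  ] 0.0449
0.04 [ 0.5667 -0.0624  0.04  ] 0.0422
0.05 [ 0.565  -0.0611  0.05  ] 0.0395
```

Call:
step_arm(
  motion=[
    [[-0.12, 0, 0.05], 0],
    [[-0.24, 0, 0.1], 0],
    [[-0.36, 0, 0.15], 0],
    [[-0.48, 0, 0.2], 0],
  ],
)

```text
time: 9.48
tool_pos: [0.6495, -0.0399, 0.0415]
tool_rot: [3.142, -0.001, 3.141]
contact_force: [-0.5, -0.3, 0.7]
opening: 0.0501
grip_force: 3.0
```

```bash
cat > base.py <<'E'
from h import *
s=robot.observe();print(s["contact_force"].round(2),s["torque"].round(3),s["tool_pos"].round(4))
c,Rc,t=cam("wrist");K=c["intrinsics"];p=c["pixels"].astype(int)
m=(p.sum(2)<540)  # beaker darker than table
for r in range(20,260,8):
    x=np.flatnonzero(m[r,200:460]);q=[ (g[0]+200,g[-1]+200) for g in np.split(x,np.flatnonzero(np.diff(x)>3)+1) if len(g)>12] if len(x) else []
    print(r,q,p[r,328].sum())
E
python3 base.py
```

```text
[-0.53 -0.27  0.74] [ 0.09  -0.048  0.028] [ 0.6495 -0.0399  0.0415]
20 [(np.int64(200), np.int64(231)), (np.int64(323), np.int64(435))] 367
28 [(np.int64(200), np.int64(225)), (np.int64(355), np.int64(433))] 623
36 [(np.int64(200), np.int64(219)), (np.int64(384), np.int64(431))] 624
44 [(np.int64(409), np.int64(429))] 617
52 [] 610
60 [] 622
68 [] 628
76 [] 611
84 [] 627
92 [] 616
100 [] 620
108 [] 618
116 [] 623
124 [] 628
132 [] 615
140 [(np.int64(278), np.int64(366))] 524
148 [(np.int64(277), np.int64(380))] 528
156 [(np.int64(275), np.int64(381))] 524
164 [(np.int64(274), np.int64(383))] 520
172 [(np.int64(274), np.int64(383))] 519
180 [(np.int64(273), np.int64(384))] 532
188 [(np.int64(271), np.int64(386))] 523
196 [(np.int64(271), np.int64(386))] 519
204 [(np.int64(270), np.int64(387))] 520
212 [(np.int64(269), np.int64(388))] 517
220 [(np.int64(268), np.int64(388))] 524
228 [(np.int64(267), np.int64(389))] 519
236 [(np.int64(266), np.int64(390))] 511
244 [(np.int64(200), np.int64(220)), (np.int64(254), np.int64(402))] 514
252 [(np.int64(200), np.int64(459))] 513
```

Run:
```python
from h import *
c,Rc,t=cam("wrist");K=c["intrinsics"]
for z in (.02,.03,.04,.05,.06):
    a=[world(p,z,Rc,t,K,True) for p in((277,142),(381,142))]
    v=np.array([.6495-a[0][0],.0435-z]);g=np.sqrt(max(v@v-.025**2,0));tilt=np.degrees(np.arctan2(v[0],v[1])-np.arctan2(.025,g));
    print(z,a[0].round(4),np.linalg.norm(a[1]-a[0]).round(4),"g",g.round(4),"tilt",tilt.round(1),"edge z",(.05*np.sin(np.radians(tilt))).round(3))
```

```text
0.02 [ 0.5868 -0.0685  0.02  ] 0.055 g 0.0621 tilt 47.5 edge z 0.037
0.03 [ 0.5857 -0.0669  0.03  ] 0.0516 g 0.0602 tilt 55.5 edge z 0.041
0.04 [ 0.5847 -0.0652  0.04  ] 0.0482 g 0.0599 tilt 64.3 edge z 0.045
0.05 [ 0.5836 -0.0635  0.05  ] 0.0449 g 0.0613 tilt 73.5 edge z 0.048
0.06 [ 0.5825 -0.0618  0.06  ] 0.0415 g 0.0643 tilt 82.6 edge z 0.05
```

Call:
step_arm(
  motion=[
    [[-0.12, 0, 0.08], 0],
    [[-0.22, 0, 0.16], 0],
    [[-0.3, 0, 0.25], 0],
    [[-0.32, 0, 0.3], 0],
    [[-0.32, 0, 0.3], 0],
  ],
)

```text
time: 10.2
tool_pos: [0.6684, -0.0399, 0.0237]
tool_rot: [-3.142, -0.0, 3.141]
contact_force: [0.2, 0.1, -1.5]
opening: 0.0501
grip_force: 3.0
```

Call:
step_arm(
  motion=[
    [[0, 0, 0], 0],
    [[0, 0, 0], 0],
    [[0, 0, 0], 0],
    [[0, 0, 0], 0],
    [[0, 0, 0], 0],
    [[0, 0, -0.7], 0],
    [[0, 0, -1.4], 0],
    [[0, 0, -1.4], 0],
    [[0, 0, -1.4], 0],
  ],
  hand=0,
)

```text
time: 11.32
tool_pos: [0.6681, -0.0398, 0.1076]
tool_rot: [3.142, -0.001, 3.141]
contact_force: [-1.3, -0.6, -0.1]
opening: 0.0918
grip_force: 0.0
```

```bash
python3 base.py
```

```text
[-1.25 -0.56 -0.08] [ 0.095 -0.138  0.02 ] [ 0.6681 -0.0398  0.1076]
20 [(np.int64(200), np.int64(252)), (np.int64(321), np.int64(407))] 306
28 [(np.int64(204), np.int64(248)), (np.int64(354), np.int64(395))] 662
36 [(np.int64(384), np.int64(403))] 665
44 [] 656
52 [] 664
60 [] 662
68 [] 667
76 [] 668
84 [] 667
92 [] 664
100 [] 665
108 [] 661
116 [] 669
124 [] 677
132 [] 672
140 [] 670
148 [(np.int64(298), np.int64(359)), (np.int64(428), np.int64(441))] 481
156 [(np.int64(292), np.int64(365))] 426
164 [] 558
172 [] 559
180 [] 556
188 [] 552
196 [] 557
204 [] 549
212 [] 560
220 [] 554
228 [(np.int64(236), np.int64(251))] 542
236 [(np.int64(227), np.int64(262)), (np.int64(308), np.int64(323))] 542
244 [(np.int64(216), np.int64(266)), (np.int64(307), np.int64(325)), (np.int64(408), np.int64(441))] 543
252 [(np.int64(200), np.int64(266)), (np.int64(307), np.int64(340)), (np.int64(408), np.int64(449))] 540
```

Run:
```python
from h import *
c,Rc,t=cam("wrist");K=c["intrinsics"];p=c["pixels"].sum(2).astype(int)
print([(r,p[r,328],p[r,310],p[r,350]) for r in range(140,168,1)])
print(p[160,280:376:2])
for q,z in [((292,161),.05),((365,161),.05),((328,146),0)]:print(world(q,z,Rc,t,K,True).round(4))
```

```text
[(140, np.int64(664), np.int64(668), np.int64(667)), (141, np.int64(666), np.int64(675), np.int64(664)), (142, np.int64(670), np.int64(676), np.int64(666)), (143, np.int64(667), np.int64(674), np.int64(667)), (144, np.int64(664), np.int64(678), np.int64(668)), (145, np.int64(667), np.int64(671), np.int64(667)), (146, np.int64(663), np.int64(665), np.int64(664)), (147, np.int64(639), np.int64(644), np.int64(650)), (148, np.int64(566), np.int64(585), np.int64(578)), (149, np.int64(476), np.int64(486), np.int64(487)), (150, np.int64(416), np.int64(418), np.int64(433)), (151, np.int64(406), np.int64(399), np.int64(416)), (152, np.int64(404), np.int64(403), np.int64(399)), (153, np.int64(404), np.int64(404), np.int64(404)), (154, np.int64(399), np.int64(398), np.int64(401)), (155, np.int64(402), np.int64(399), np.int64(403)), (156, np.int64(420), np.int64(409), np.int64(420)), (157, np.int64(461), np.int64(452), np.int64(449)), (158, np.int64(509), np.int64(498), np.int64(508)), (159, np.int64(542), np.int64(532), np.int64(553)), (160, np.int64(556), np.int64(554), np.int64(557)), (161, np.int64(552), np.int64(546), np.int64(558)), (162, np.int64(546), np.int64(541), np.int64(556)), (163, np.int64(553), np.int64(548), np.int64(549)), (164, np.int64(557), np.int64(542), np.int64(554)), (165, np.int64(556), np.int64(550), np.int64(551)), (166, np.int64(560), np.int64(547), np.int64(546)), (167, np.int64(553), np.int64(552), np.int64(542))]
[668 666 661 662 667 604 558 546 548 553 561 552 547 552 558 554 552 556
 550 556 562 550 554 549 556 552 546 554 550 555 556 560 557 556 555 557
 560 560 558 558 566 569 561 588 651 661 659 665]
[ 0.6206 -0.0649  0.05  ]
[ 0.6207 -0.0175  0.05  ]
[ 0.6169 -0.0416  0.    ]
```

Call:
step_arm(
  motion=[
    [[0.3, -0.02, 0.1], 0],
    [[0.55, -0.02, 0.5], 0],
    [[0.55, -0.02, 1.0], 0],
    [[0.55, -0.02, 1.39], 0],
    [[0.55, -0.02, 1.39], 0],
  ],
)

```text
time: 12.05
tool_pos: [0.6334, -0.0407, 0.0216]
tool_rot: [3.141, -0.006, 3.141]
contact_force: [0.8, -0.4, 0.1]
opening: 0.0921
grip_force: 0.0
```

Call:
step_arm(
  motion=[
    [[0, 0, 0], 0],
    [[0, 0, 0], 0],
    [[0, 0, 0], 0],
    [[0, 0, 0], 0],
    [[0, 0, 0], 0],
    [[0, 0, 0], 0],
    [[0, 0, -0.5], 0],
    [[0, 0, -1.0], 0],
    [[0, 0, -1.6], 0],
    [[0, 0, -1.6], 0],
  ],
  hand=255,
  squeeze=3,
)

```text
time: 13.3
tool_pos: [0.6372, -0.0414, 0.1238]
tool_rot: [-3.14, 0.006, 3.141]
contact_force: [0.0, -0.0, -1.0]
opening: 0.0502
grip_force: 3.0
```

```bash
cat > side.py <<'E'
from h import *
import sys
s=robot.observe();print(s["contact_force"].round(2),s["tool_pos"].round(4),s["opening"],s["grip_force"])
c,Rc,t=cam("scene");K=c["intrinsics"];p=pix(s["tool_pos"],Rc,t,K);print(p)
x,y=p.astype(int);a=cv2.resize(c["pixels"][y-45:y+55,x-60:x+60,::-1],None,fx=4,fy=4,interpolation=cv2.INTER_CUBIC)
cv2.imwrite(sys.argv[1],a)
E
python3 side.py pics/s1.png; python3 base.py
```

```text
[ 0.01 -0.04 -0.99] [ 0.6372 -0.0414  0.1238] 0.050158867995558125 2.999986703507602
[312.1261322  165.08295664]
[-1.4  -0.22  0.01] [ 0.072 -0.1    0.019] [ 0.636  -0.0412  0.1217]
20 [(np.int64(200), np.int64(272)), (np.int64(328), np.int64(415))] 520
28 [(np.int64(200), np.int64(269)), (np.int64(326), np.int64(413))] 434
36 [(np.int64(200), np.int64(266)), (np.int64(324), np.int64(411))] 456
44 [(np.int64(200), np.int64(262)), (np.int64(322), np.int64(409))] 452
52 [(np.int64(200), np.int64(259)), (np.int64(330), np.int64(407))] 594
60 [(np.int64(200), np.int64(256)), (np.int64(322), np.int64(405))] 380
68 [(np.int64(220), np.int64(242)), (np.int64(355), np.int64(403))] 686
76 [(np.int64(383), np.int64(401))] 687
84 [] 679
92 [] 689
100 [] 684
108 [] 690
116 [] 681
124 [] 685
132 [] 686
140 [] 686
148 [] 691
156 [] 691
164 [] 692
172 [] 691
180 [] 693
188 [] 684
196 [] 690
204 [] 692
212 [] 687
220 [] 671
228 [(np.int64(284), np.int64(373))] 428
236 [(np.int64(280), np.int64(376))] 404
244 [(np.int64(256), np.int64(400))] 401
252 [(np.int64(200), np.int64(237)), (np.int64(247), np.int64(410)), (np.int64(422), np.int64(459))] 398
```

Run:
```python
from h import *
c,Rc,t=cam("wrist");K=c["intrinsics"];p=c["pixels"].sum(2).astype(int)
G=np.array([.6363,-.0412,.1240]);g=.018
for d in range(0,100,10):
    a=np.radians(d);ax=np.array([np.cos(a),0,-np.sin(a)]);n=np.array([np.sin(a),0,np.cos(a)])
    o=[pix(G-ax*g+n*h+np.array([0,y,0]),Rc,t,K,True).round() for h in(-.025,.025) for y in (-.025,.025)];print(d,o)
print(p[218:230,328],p[228,276:386:4]); print(p[245:400:6,328])
```

```text
0 [array([287., 225.]), array([375., 224.]), array([272., 268.]), array([391., 267.])]
10 [array([286., 220.]), array([376., 220.]), array([272., 281.]), array([391., 280.])]
20 [array([284., 217.]), array([378., 217.]), array([272., 293.]), array([391., 293.])]
30 [array([283., 215.]), array([379., 215.]), array([273., 304.]), array([390., 304.])]
40 [array([281., 215.]), array([381., 215.]), array([274., 314.]), array([389., 314.])]
50 [array([280., 217.]), array([383., 217.]), array([275., 322.]), array([388., 322.])]
60 [array([278., 221.]), array([385., 221.]), array([277., 328.]), array([386., 328.])]
70 [array([276., 227.]), array([386., 227.]), array([279., 332.]), array([384., 332.])]
80 [array([275., 236.]), array([388., 235.]), array([280., 334.]), array([382., 333.])]
90 [array([273., 246.]), array([390., 245.]), array([282., 334.]), array([381., 333.])]
[678 678 678 654 580 496 446 421 419 411 418 418] [639 660 474 408 423 418 422 408 421 413 421 417 413 418 414 419 418 427
 418 411 425 413 420 421 446 684 680 681]
[406 399 394 418 569 568 348 273 314 300 305 557 553 554 559 314 149 131
 139 130 160 437 451 451 444 443]
```

Call:
step_arm(
  motion=[
    [[0.4, 0, 0.3], 0],
    [[0.8, 0, 0.7], 0],
    [[0.8, 0, 0.9], 0],
    [[0.8, 0, 0.9], 0],
  ],
)

```text
time: 13.95
tool_pos: [0.5875, -0.041, 0.0654]
tool_rot: [3.141, -0.002, 3.141]
contact_force: [-0.5, 0.0, -0.2]
opening: 0.0504
grip_force: 3.0
```

Call:
step_arm(
  motion=[
    [[0, 0, 0], 0],
    [[0, 0, 0], 0],
  ],
  hand=118,
)

```text
time: 14.2
tool_pos: [0.5885, -0.0411, 0.0674]
tool_rot: [-3.141, 0.002, 3.141]
contact_force: [0.8, 0.3, -0.6]
opening: 0.0501
grip_force: 3.0
```

Call:
step_arm(
  motion=[
    [[0, 0, 0], 0],
    [[0, 0, 0], 0],
  ],
  hand=116.5,
)

```text
time: 14.45
tool_pos: [0.5877, -0.041, 0.067]
tool_rot: [-3.141, 0.001, 3.141]
contact_force: [-0.3, 0.8, -0.9]
opening: 0.05
grip_force: 3.0
```

Call:
step_arm(
  motion=[
    [[0, 0, 0], 0],
    [[0, 0, 0], 0],
  ],
  hand=116,
)

```text
time: 14.7
tool_pos: [0.5875, -0.041, 0.0667]
tool_rot: [-3.142, 0.0, 3.141]
contact_force: [-0.3, 0.5, -1.0]
opening: 0.05
grip_force: 3.0
```

Call:
step_arm(
  motion=[
    [[0, 0, -0.8], 0],
    [[0, 0, -1.6], 0],
    [[0, 0, -0.7], 0],
    [[0, 0, -1.6], 0],
    [[0, 0, -0.7], 0],
    [[0, 0, -1.6], 0],
    [[0, 0, -0.7], 0],
    [[0, 0, -1.6], 0],
    [[0, 0, -1.0], 0],
    [[0, 0, -1.0], 0],
  ],
)

```text
time: 15.95
tool_pos: [0.5859, -0.0407, 0.1247]
tool_rot: [3.141, -0.005, 3.141]
contact_force: [0.0, -0.2, 0.2]
opening: 0.0502
grip_force: 0.0
```

```bash
cat > tilt.py <<'E'
from h import *
s=robot.observe();P=s["tool_pos"]
print(P.round(4),s["grip_force"])
c,Rc,t=cam("wrist");K=c["intrinsics"];p=c["pixels"].sum(2).astype(int)
G=P+[0,0,.002];g=.018
for d in range(0,100,10):
    a=np.radians(d);ax=np.array([np.cos(a),0,-np.sin(a)]);n=np.array([np.sin(a),0,np.cos(a)])
    print(d,[pix(G-ax*g+n*h,Rc,t,K,True).round() for h in(-.025,.025)])
print([(r,p[r,310]) for r in range(180,360,4)])
E
python3 tilt.py
```

```text
[ 0.5859 -0.0407  0.1247] 0.0
0 [array([331., 222.]), array([332., 264.])]
10 [array([331., 217.]), array([332., 276.])]
20 [array([331., 214.]), array([332., 289.])]
30 [array([331., 212.]), array([332., 300.])]
40 [array([331., 212.]), array([332., 311.])]
50 [array([332., 214.]), array([332., 319.])]
60 [array([332., 218.]), array([332., 325.])]
70 [array([332., 224.]), array([332., 329.])]
80 [array([332., 232.]), array([332., 331.])]
90 [array([332., 242.]), array([332., 331.])]
[(180, np.int64(595)), (184, np.int64(594)), (188, np.int64(593)), (192, np.int64(590)), (196, np.int64(583)), (200, np.int64(588)), (204, np.int64(589)), (208, np.int64(585)), (212, np.int64(586)), (216, np.int64(584)), (220, np.int64(589)), (224, np.int64(586)), (228, np.int64(580)), (232, np.int64(580)), (236, np.int64(588)), (240, np.int64(577)), (244, np.int64(582)), (248, np.int64(575)), (252, np.int64(575)), (256, np.int64(575)), (260, np.int64(572)), (264, np.int64(568)), (268, np.int64(580)), (272, np.int64(573)), (276, np.int64(567)), (280, np.int64(458)), (284, np.int64(288)), (288, np.int64(296)), (292, np.int64(322)), (296, np.int64(330)), (300, np.int64(312)), (304, np.int64(295)), (308, np.int64(621)), (312, np.int64(641)), (316, np.int64(648)), (320, np.int64(649)), (324, np.int64(645)), (328, np.int64(647)), (332, np.int64(506)), (336, np.int64(318)), (340, np.int64(203)), (344, np.int64(156)), (348, np.int64(151)), (352, np.int64(143)), (356, np.int64(152))]
```

Run:
```python
from h import *
c,Rc,t=cam("scene");K=c["intrinsics"];x,y=pix((.6,-.04,.05),Rc,t,K).astype(int)
a=cv2.resize(c["pixels"][y-60:y+60,x-60:x+60,::-1],(400,400),interpolation=cv2.INTER_CUBIC)
c,Rc,t=cam("wrist");np.savez("w2",R=Rc,t=t,K=c["intrinsics"],p=c["pixels"])
b=cv2.resize(c["pixels"][80:330,203:453,::-1],(400,400))
cv2.imwrite("pics/drop.png",np.hstack([a,b]))
```

```text
(no output)
```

View pics/drop.png

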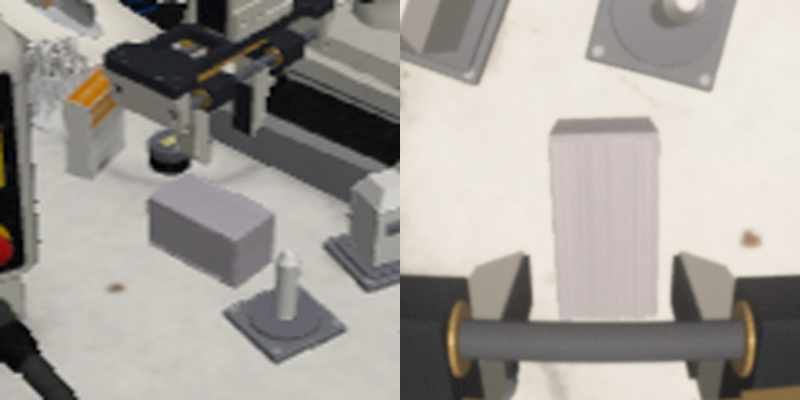

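Run:
```python
from h import *
d=np.load("w2.npz");Rc,t,K=d["R"],d["t"],d["K"];p=d["p"].sum(2).astype(int)
print(p[150:170,330],p[170,286:300],p[170,358:374]); print(p[270:284,335])
for q in((297,162.5),(365,162.5),(299,278),(363,278)):print(world(q,.05,Rc,t,K,True).round(4))
```

```text
[694 686 659 588 491 438 433 424 430 423 418 423 454 509 561 582 595 598
 588 591] [688 689 689 694 692 689 693 689 676 644 603 598 600 611] [602 594 592 590 585 579 588 611 662 690 691 694 692 693 692 689]
[570 570 569 578 570 571 573 569 586 590 525 397 286 272]
[ 0.5449 -0.065   0.05  ]
[ 0.5449 -0.0163  0.05  ]
[ 0.6397 -0.0668  0.05  ]
[ 0.6398 -0.0143  0.05  ]
```

Call:
step_arm(
  motion=[
    [[0.4, 0, 0], 0],
    [[0.62, 0, 0.4], 0],
    [[0.62, 0, 0.8], 0],
    [[0.62, 0, 1.13], 0],
    [[0.62, 0, 1.13], 0],
    [[0.62, 0, 1.13], 0],
  ],
  hand=0,
)

```text
time: 16.85
tool_pos: [0.5512, -0.0412, 0.0602]
tool_rot: [-3.141, 0.002, 3.141]
contact_force: [-0.2, -0.4, 0.9]
opening: 0.0917
grip_force: 0.0
```

Call:
step_arm(
  motion=[
    [[0, 0, 0], 0],
    [[0, 0, 0], 0],
    [[0, 0, 0], 0],
    [[0, 0, 0], 0],
    [[0, 0, 0], 0],
    [[0, 0, 0], 0],
    [[0, 0, -0.3], 0],
    [[0, 0, -0.6], 0],
    [[0, 0, -0.9], 0],
    [[0, 0, -1.2], 0],
  ],
  hand=255,
  squeeze=3,
)

```text
time: 18.1
tool_pos: [0.5501, -0.041, 0.1313]
tool_rot: [-3.142, -0.0, 3.141]
contact_force: [0.8, -0.2, -0.8]
opening: 0.0499
grip_force: 3.0
```

```bash
python3 base.py | tail -14
python3 - <<'E'
from h import *
s=robot.observe();P=s["tool_pos"];print(P,s["grip_force"],s["opening"])
c,Rc,t=cam("wrist");K=c["intrinsics"];p=c["pixels"].sum(2).astype(int)
V=P+[0,0,-.012]
for d in range(0,100,10):
    a=np.radians(d);ax=np.array([np.cos(a),0,-np.sin(a)]);n=np.array([np.sin(a),0,np.cos(a)])
    print(d,[pix(V-ax*.008+n*h,Rc,t,K,True).round() for h in(-.045,.005)])
E
```

```text
148 [(np.int64(209), np.int64(264)), (np.int64(322), np.int64(403))] 429
156 [(np.int64(200), np.int64(261)), (np.int64(329), np.int64(401))] 551
164 [(np.int64(200), np.int64(258)), (np.int64(336), np.int64(398))] 682
172 [(np.int64(369), np.int64(388))] 684
180 [] 672
188 [] 602
196 [] 557
204 [] 573
212 [] 551
220 [] 573
228 [] 563
236 [] 547
244 [(np.int64(257), np.int64(285)), (np.int64(372), np.int64(399))] 553
252 [(np.int64(200), np.int64(238)), (np.int64(247), np.int64(285)), (np.int64(372), np.int64(410)), (np.int64(420), np.int64(459))] 539
[ 0.55139262 -0.04119398  0.13365337] 2.9999518487602472 0.04983375959033219
0 [array([331., 217.]), array([331., 250.])]
10 [array([331., 207.]), array([331., 253.])]
20 [array([331., 199.]), array([331., 256.])]
30 [array([331., 191.]), array([331., 259.])]
40 [array([331., 184.]), array([331., 262.])]
50 [array([331., 179.]), array([331., 265.])]
60 [array([331., 177.]), array([331., 267.])]
70 [array([331., 176.]), array([331., 270.])]
80 [array([331., 178.]), array([331., 272.])]
90 [array([332., 183.]), array([331., 274.])]
```

Run:
```python
from h import *
s=robot.observe();print(s["tool_pos"])
c,Rc,t=cam("wrist");p=c["pixels"].sum(2).astype(int)
print(list(p[180:300:3,310]));
for r in(190,200,220,240,260,270):
    x=np.flatnonzero(p[r,270:400]<640)+270;print(r,x[0],x[-1])
```

```text
[ 0.55136756 -0.04121205  0.132557  ]
[np.int64(682), np.int64(679), np.int64(668), np.int64(586), np.int64(578), np.int64(572), np.int64(574), np.int64(571), np.int64(573), np.int64(569), np.int64(573), np.int64(547), np.int64(567), np.int64(571), np.int64(562), np.int64(556), np.int64(561), np.int64(552), np.int64(546), np.int64(542), np.int64(535), np.int64(559), np.int64(552), np.int64(548), np.int64(543), np.int64(539), np.int64(547), np.int64(540), np.int64(409), np.int64(412), np.int64(395), np.int64(395), np.int64(403), np.int64(380), np.int64(238), np.int64(272), np.int64(293), np.int64(302), np.int64(316), np.int64(316)]
190 289 369
200 288 369
220 286 371
240 270 392
260 270 399
270 270 399
```

Call:
step_arm(
  motion=[
    [[0, 0, 0.2], 0],
    [[0, 0, -0.8], 0],
    [[0, 0, 0.1], 0],
    [[0, 0, -0.9], 0],
    [[0, 0, 0.1], 0],
    [[0, 0, -0.9], 0],
    [[0, 0, 0], 0],
    [[0, 0, 0], 0],
    [[0, 0, 0], 0],
  ],
)

```text
time: 19.38
tool_pos: [0.5502, -0.041, 0.1308]
tool_rot: [3.141, -0.001, 3.141]
contact_force: [0.6, -0.4, -0.3]
opening: 0.0497
grip_force: 3.0
```

```bash
cat > tilt2.py <<'E'
from h import *
s=robot.observe();P=s["tool_pos"];print(P,s["grip_force"],s["opening"],s["contact_force"])
c,Rc,t=cam("wrist");K=c["intrinsics"];p=c["pixels"].sum(2).astype(int)
print(list(p[120:300:3,310]))
for r in(170,180,190,200,220):
    x=np.flatnonzero(p[r,270:400]<640)+270;print(r,x[[0,-1]] if len(x) else 0)
V=P+[0,0,-.012]
for d in range(30,100,10):
    a=np.radians(d);ax=np.array([np.cos(a),0,-np.sin(a)]);n=np.array([np.sin(a),0,np.cos(a)])
    print(d,[pix(V-ax*.008+n*h+[0,y,0],Rc,t,K,True).round() for h in(-.045,.005) for y in(-.025,.025)])
E
python3 tilt2.py
```

```text
[ 0.55021443 -0.04097336  0.13084633] 3.0000122264027596 0.0497390690994156 [ 0.57407384 -0.3689794  -0.25959926]
[np.int64(666), np.int64(664), np.int64(674), np.int64(672), np.int64(673), np.int64(673), np.int64(670), np.int64(661), np.int64(666), np.int64(671), np.int64(675), np.int64(672), np.int64(672), np.int64(675), np.int64(678), np.int64(679), np.int64(673), np.int64(675), np.int64(675), np.int64(615), np.int64(609), np.int64(616), np.int64(603), np.int64(603), np.int64(605), np.int64(612), np.int64(610), np.int64(610), np.int64(616), np.int64(599), np.int64(596), np.int64(603), np.int64(610), np.int64(615), np.int64(585), np.int64(598), np.int64(596), np.int64(596), np.int64(586), np.int64(581), np.int64(572), np.int64(601), np.int64(602), np.int64(599), np.int64(588), np.int64(594), np.int64(585), np.int64(596), np.int64(618), np.int64(673), np.int64(671), np.int64(671), np.int64(673), np.int64(636), np.int64(286), np.int64(282), np.int64(300), np.int64(306), np.int64(327), np.int64(327)]
170 [341 398]
180 [286 371]
190 [285 372]
200 [285 372]
220 [284 372]
30 [array([291., 191.]), array([370., 191.]), array([284., 258.]), array([379., 258.])]
40 [array([290., 185.]), array([372., 185.]), array([284., 261.]), array([379., 261.])]
50 [array([288., 180.]), array([374., 180.]), array([284., 264.]), array([378., 264.])]
60 [array([287., 177.]), array([376., 177.]), array([284., 267.]), array([378., 267.])]
70 [array([285., 176.]), array([378., 176.]), array([285., 270.]), array([378., 269.])]
80 [array([282., 178.]), array([380., 178.]), array([285., 272.]), array([378., 271.])]
90 [array([280., 183.]), array([383., 183.]), array([285., 273.]), array([377., 273.])]
```

Call:
step_arm(
  motion=[
    [[0, 0, 0.2], 0],
    [[0, 0, 0.34], 0],
    [[0, 0, 0.36], 0],
    [[-0.12, 0, 0.36], 0],
    [[-0.25, 0, 0.37], 0],
    [[-0.38, 0, 0.38], 0],
    [[-0.5, 0, 0.41], 0],
    [[-0.62, 0, 0.45], 0],
    [[-0.74, 0, 0.49], 0],
    [[-0.84, 0, 0.53], 0],
  ],
)

```text
time: 20.68
tool_pos: [0.6011, -0.041, 0.0988]
tool_rot: [-3.142, -0.0, 3.141]
contact_force: [0.0, 0.0, 3.8]
opening: 0.0497
grip_force: 3.0
```

```bash
python3 tilt2.py
```

```text
[ 0.60107889 -0.04103141  0.09878169] 2.9996707616373897 0.0496826123032744 [0.01714813 0.03781042 3.80778897]
[np.int64(683), np.int64(690), np.int64(683), np.int64(678), np.int64(685), np.int64(685), np.int64(684), np.int64(685), np.int64(677), np.int64(680), np.int64(680), np.int64(668), np.int64(440), np.int64(410), np.int64(410), np.int64(417), np.int64(410), np.int64(408), np.int64(415), np.int64(409), np.int64(411), np.int64(433), np.int64(560), np.int64(575), np.int64(577), np.int64(563), np.int64(568), np.int64(571), np.int64(573), np.int64(583), np.int64(571), np.int64(573), np.int64(572), np.int64(547), np.int64(556), np.int64(571), np.int64(569), np.int64(573), np.int64(549), np.int64(562), np.int64(560), np.int64(553), np.int64(553), np.int64(544), np.int64(534), np.int64(555), np.int64(554), np.int64(553), np.int64(547), np.int64(542), np.int64(550), np.int64(583), np.int64(650), np.int64(633), np.int64(282), np.int64(276), np.int64(291), np.int64(303), np.int64(322), np.int64(327)]
170 [287 370]
180 [280 377]
190 [278 379]
200 [278 379]
220 [279 378]
30 [array([291., 191.]), array([370., 191.]), array([284., 258.]), array([379., 258.])]
40 [array([290., 185.]), array([372., 185.]), array([284., 261.]), array([379., 261.])]
50 [array([288., 180.]), array([374., 180.]), array([284., 264.]), array([378., 264.])]
60 [array([287., 177.]), array([376., 177.]), array([284., 267.]), array([378., 267.])]
70 [array([285., 176.]), array([378., 176.]), array([285., 270.]), array([378., 269.])]
80 [array([282., 178.]), array([380., 178.]), array([285., 272.]), array([378., 271.])]
90 [array([280., 183.]), array([383., 183.]), array([285., 273.]), array([377., 273.])]
```

Call:
step_arm(
  motion=[
    [[0, 0, 0], 0],
    [[0, 0, 0], 0],
    [[0, 0, 0], 0],
    [[0, 0, 0], 0],
    [[0, 0, -0.5], 0],
    [[0.4, 0, -1.2], 0],
    [[0.8, 0, -1.7], 0],
    [[0.8, 0, -1.7], 0],
    [[0.8, 0, -1.7], 0],
  ],
  hand=0,
)

```text
time: 21.85
tool_pos: [0.5528, -0.041, 0.2005]
tool_rot: [3.142, -0.0, 3.141]
contact_force: [-0.6, 0.1, -0.2]
opening: 0.0921
grip_force: 0.0
```

Run:
```python
from h import *
s=robot.observe();print(s["tool_pos"])
c,Rc,t=cam("wrist");K=c["intrinsics"];p=c["pixels"]
np.savez("w3",R=Rc,t=t,K=K,p=p)
q=[pix((.6+dx*.025,-.041+dy*.025,.095),Rc,t,K,True).round() for dx,dy in((-1,-1),(-1,1),(1,1),(1,-1))];print(q)
g=p.sum(2).astype(int)
for col in(310,328,346):print(list(g[150:290:2,col]))
for r in(215,230,245):print(r,list(g[r,270:395:2]))
```

```text
[ 0.55283308 -0.04098748  0.20045636]
[array([301., 231.]), array([359., 231.]), array([357., 280.]), array([303., 280.])]
[np.int64(678), np.int64(676), np.int64(672), np.int64(678), np.int64(675), np.int64(675), np.int64(674), np.int64(675), np.int64(670), np.int64(667), np.int64(676), np.int64(671), np.int64(675), np.int64(676), np.int64(675), np.int64(677), np.int64(656), np.int64(490), np.int64(407), np.int64(410), np.int64(408), np.int64(406), np.int64(413), np.int64(419), np.int64(420), np.int64(415), np.int64(415), np.int64(412), np.int64(416), np.int64(408), np.int64(477), np.int64(561), np.int64(575), np.int64(564), np.int64(564), np.int64(564), np.int64(575), np.int64(570), np.int64(574), np.int64(570), np.int64(554), np.int64(547), np.int64(567), np.int64(572), np.int64(555), np.int64(549), np.int64(560), np.int64(551), np.int64(544), np.int64(542), np.int64(548), np.int64(563), np.int64(555), np.int64(540), np.int64(547), np.int64(551), np.int64(590), np.int64(651), np.int64(651), np.int64(651), np.int64(659), np.int64(654), np.int64(653), np.int64(641), np.int64(631), n
[... 4325 characters left out ...]
nt64(552), np.int64(545), np.int64(548), np.int64(556), np.int64(546), np.int64(548), np.int64(549), np.int64(544), np.int64(554), np.int64(553), np.int64(549), np.int64(551), np.int64(552), np.int64(552), np.int64(550), np.int64(555), np.int64(556), np.int64(554), np.int64(553), np.int64(553), np.int64(553), np.int64(558), np.int64(558), np.int64(556), np.int64(554), np.int64(566), np.int64(558), np.int64(582), np.int64(662), np.int64(676), np.int64(672), np.int64(671), np.int64(669), np.int64(670), np.int64(666), np.int64(678), np.int64(674), np.int64(676), np.int64(678), np.int64(681), np.int64(678), np.int64(678), np.int64(676), np.int64(678), np.int64(671), np.int64(674), np.int64(678)]
```

Run:
```python
from h import *
d=np.load("w3.npz");Rc,t,K=d["R"],d["t"],d["K"]
for q,z in(((300,210),.095),((358,210),.095),((301,262.3),.095),((357,262.3),.095),((329,183.8),0)):print(world(q,z,Rc,t,K,True).round(4))
```

```text
[ 0.5559 -0.0666  0.095 ]
[ 0.556  -0.0177  0.095 ]
[ 0.6058 -0.0675  0.095 ]
[ 0.6059 -0.0169  0.095 ]
[ 0.5568 -0.042   0.    ]
```

Call:
step_arm(
  motion=[
    [[0.4, -0.5, 0], 0.15],
    [[0.8, -1.0, 0], 0.3],
    [[1.2, -1.43, 0], 0.38],
    [[1.2, -1.43, 0], 0.38],
    [[1.2, -1.43, 0], 0.38],
    [[1.2, -1.43, 0], 0.38],
  ],
)

```text
time: 22.65
tool_pos: [0.4813, -0.1261, 0.2006]
tool_rot: [3.141, -0.001, 2.762]
contact_force: [-0.6, 0.4, -0.9]
opening: 0.0917
grip_force: 0.0
```

Run:
```python
from h import *
s=robot.observe();print(s["tool_pos"],s["tool_rot"])
c,Rc,t=cam("wrist");K=c["intrinsics"];p=c["pixels"]
np.savez("w4",R=Rc,t=t,K=K,p=p)
u=pix((.4805,-.127,.05),Rc,t,K,True);print(u)
x,y=u.astype(int);x0,y0=x-75,y-65;print(x0,y0)
crop(p,x0,y0,150,115,5,"pics/stand.png")
```

```text
[ 0.48125876 -0.12609173  0.20063147] [ 3.14142251e+00 -5.19005660e-04  2.76232569e+00]
[328.94751285 191.24808872]
253 126
```

View pics/stand.png

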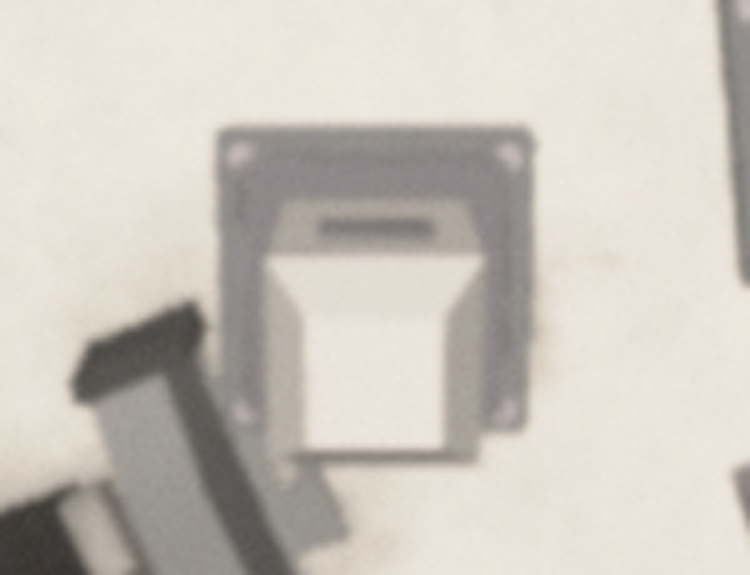

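Run:
```python
from h import *
d=np.load("w4.npz");Rc,t,K=d["R"],d["t"],d["K"]
W=lambda x,y,z:world((253+x/5,126+y/5),z,Rc,t,K,True)[:2]
f=[W(218,128,.008),W(533,130,.008),W(525,433,.008)];print("foot",(f[0]+f[2])/2)
s=[W(265,257,.068),W(485,255,.068),W(478,463,.068)];print("shoulder",(s[0]+s[2])/2)
g=[W(302,322,.082),W(446,322,.082),W(446,450,.082),W(302,450,.082)];print("tip",np.mean(g,0))
for a in(f,s,g):
  for e in(a[1]-a[0],a[2]-a[1]):print(np.hypot(*e).round(4),np.arctan2(e[1],e[0]).round(3))
```

```text
foot [ 0.48175967 -0.12846407]
shoulder [ 0.48185731 -0.12878812]
tip [ 0.48225535 -0.12883888]
0.0685 1.184
0.0697 -0.381
0.0399 1.2
0.0402 -0.393
0.025 1.19
0.0237 -0.367
```

Call:
step_arm(
  motion=[
    [[-0.35, 0.65, 0], -0.15],
    [[-0.7, 1.3, 0], -0.3],
    [[-1.01, 1.93, 0], -0.38],
    [[-1.01, 1.93, 0.3], -0.38],
    [[-1.01, 1.93, 0.9], -0.38],
    [[-1.01, 1.93, 1.5], -0.38],
    [[-1.01, 1.93, 2.0], -0.38],
    [[-1.01, 1.93, 2.13], -0.38],
    [[-1.01, 1.93, 2.13], -0.38],
    [[-1.01, 1.93, 2.13], -0.38],
  ],
)

```text
time: 23.95
tool_pos: [0.5809, -0.0418, 0.0747]
tool_rot: [-3.141, 0.002, 3.141]
contact_force: [-0.8, -0.1, -0.2]
opening: 0.092
grip_force: 0.0
```

Call:
step_arm(
  motion=[
    [[0, 0, 0], 0],
    [[0, 0, 0], 0],
    [[0, 0, 0], 0],
    [[0, 0, 0], 0],
    [[0, 0, 0], 0],
    [[0, 0, 0], 0],
    [[0, 0, 0], 0],
  ],
  hand=255,
  squeeze=30,
)

```text
time: 24.82
tool_pos: [0.5799, -0.0418, 0.0733]
tool_rot: [-3.142, -0.0, 3.141]
contact_force: [-0.1, -0.0, 0.4]
opening: 0.0498
grip_force: 30.0
```

Call:
step_arm(
  motion=[
    [[0, 0, -0.6], 0],
    [[0, 0, -1.2], 0],
    [[0, 0, -1.8], 0],
    [[0.3, -0.25, -1.9], 0.08],
    [[0.7, -0.6, -1.9], 0.16],
    [[1.1, -1.0, -1.9], 0.26],
    [[1.45, -1.3, -1.9], 0.36],
    [[1.63, -1.44, -1.9], 0.38],
    [[1.63, -1.44, -1.9], 0.38],
    [[1.63, -1.44, -1.9], 0.38],
  ],
)

```text
time: 26.08
tool_pos: [0.4827, -0.1277, 0.1874]
tool_rot: [3.141, 0.001, 2.762]
contact_force: [-0.4, -0.3, -0.5]
opening: 0.0498
grip_force: 30.0
```

Run:
```python
from h import *
a=np.mean([robot.observe()["tool_pos"] for _ in range(3)],0);s=robot.observe();print(a,s["tool_rot"],s["contact_force"])
c,Rc,t=cam("wrist");K=c["intrinsics"];g=c["pixels"].sum(2).astype(int);np.savez("w5",R=Rc,t=t,K=K,p=c["pixels"])
T=np.array([.482,-.1287])
B=R.from_euler("z",-.381).as_matrix()
for n,h,z in(("top edge -x",-.025,.020),("bot edge",-.025,-.075)):
    print(n,[pix(s["tool_pos"]+B@np.array([h,y,z+.002]),Rc,t,K,True).round(1) for y in(-.025,.025)])
print(list(g[150:290:2,328]));print(list(g[245,270:390:2]))
print(robot.observe()["tool_pos"])
```

```text
[ 0.48274611 -0.127673    0.1873675 ] [3.14138953e+00 5.44042900e-04 2.76231912e+00] [-0.41782527 -0.26573441 -0.4939506 ]
top edge -x [array([273.7, 242.3]), array([390.5, 242.3])]
bot edge [array([295.8, 186.6]), array([365.6, 186.6])]
[np.int64(572), np.int64(431), np.int64(425), np.int64(416), np.int64(407), np.int64(408), np.int64(403), np.int64(412), np.int64(448), np.int64(474), np.int64(403), np.int64(373), np.int64(419), np.int64(498), np.int64(593), np.int64(643), np.int64(646), np.int64(646), np.int64(649), np.int64(621), np.int64(455), np.int64(390), np.int64(393), np.int64(393), np.int64(394), np.int64(398), np.int64(389), np.int64(392), np.int64(397), np.int64(394), np.int64(393), np.int64(389), np.int64(390), np.int64(389), np.int64(388), np.int64(390), np.int64(383), np.int64(380), np.int64(392), np.int64(383), np.int64(390), np.int64(387), np.int64(392), np.int64(392), np.int64(391), np.int64(389), np.int64(395), np.int64(404), np.int64(449), np.int64(549), np.int64(550), np.int64(560), np.int64(568), np.int64(554), np.int64(550), np.int64(552), np.int64(557), np.int
[... 427 characters left out ...]
), np.int64(410), np.int64(407), np.int64(409), np.int64(412), np.int64(413), np.int64(412), np.int64(405), np.int64(406), np.int64(405), np.int64(413), np.int64(410), np.int64(409), np.int64(400), np.int64(413), np.int64(400), np.int64(406), np.int64(413), np.int64(415), np.int64(401), np.int64(410), np.int64(406), np.int64(405), np.int64(412), np.int64(405), np.int64(407), np.int64(409), np.int64(411), np.int64(413), np.int64(413), np.int64(417), np.int64(423), np.int64(422), np.int64(421), np.int64(427), np.int64(425), np.int64(418), np.int64(413), np.int64(429), np.int64(419), np.int64(427), np.int64(422), np.int64(440), np.int64(443), np.int64(447)]
[ 0.48276931 -0.12757775  0.18730299]
```

Call:
step_arm(
  motion=[
    [[0.035, -0.015, 0.1], 0],
    [[0.035, -0.015, 0.3], 0],
    [[0.035, -0.015, 0.5], 0],
    [[0.035, -0.015, 0.65], 0],
    [[0.035, -0.015, 0.78], 0],
    [[0.035, -0.015, 0.87], 0],
    [[0.035, -0.015, 0.87], 0],
  ],
)

```text
time: 27.0
tool_pos: [0.4797, -0.1281, 0.1348]
tool_rot: [-3.142, -0.001, 2.761]
contact_force: [-0.8, 0.2, -0.8]
opening: 0.0501
grip_force: 30.0
```

Call:
step_arm(
  motion=[
    [[0, 0, 0.08], 0],
    [[0, 0, 0.16], 0],
    [[0, 0, 0.24], 0],
    [[0, 0, 0.32], 0],
    [[0, 0, 0.4], 0],
    [[0, 0, 0.48], 0],
  ],
)

```text
time: 27.75
tool_pos: [0.4801, -0.1282, 0.1067]
tool_rot: [-3.141, 0.001, 2.761]
contact_force: [-1.5, 0.5, 6.1]
opening: 0.0498
grip_force: 30.0
```

Call:
step_arm(
  motion=[
    [[0, 0, 0.08], 0],
    [[0, 0, 0.16], 0],
    [[0, 0, 0.24], 0],
    [[0, 0, 0.31], 0],
    [[0, 0, 0.36], 0],
    [[0, 0, 0.39], 0],
    [[0, 0, 0.39], 0],
  ],
)

```text
time: 28.62
tool_pos: [0.4802, -0.1279, 0.0849]
tool_rot: [3.141, 0.002, 2.761]
contact_force: [-4.0, 2.8, 20.7]
opening: 0.05
grip_force: 30.0
```

Call:
step_arm(
  motion=[
    [[0, 0, 0], 0],
    [[0, 0, 0], 0],
    [[0, 0, 0], 0],
    [[0, 0, 0], 0],
    [[0, 0, -0.4], 0],
    [[0, 0, -1.0], 0],
    [[0, 0, -1.1], 0],
    [[0, 0, -1.1], 0],
  ],
  hand=0,
)

```text
time: 29.62
tool_pos: [0.4797, -0.1281, 0.1487]
tool_rot: [-3.142, 0.0, 2.761]
contact_force: [0.2, 0.7, -0.4]
opening: 0.0919
grip_force: 0.0
```

Call:
step_arm(
  motion=[
    [[0, 0, 0], 0],
    [[0, 0, 0], 0],
    [[0, 0, 0], 0],
    [[0, 0, 0], 0],
    [[0, 0, 0], 0],
    [[0, 0, 0], 0],
    [[0, 0, 0], 0],
    [[0, 0, 0], 0],
    [[0, 0, 0.2], 0],
    [[0, 0, 0.4], 0],
  ],
  hand=255,
  squeeze=10,
)

```text
time: 30.88
tool_pos: [0.4796, -0.1281, 0.124]
tool_rot: [-3.142, -0.0, 2.761]
contact_force: [-2.1, 1.0, 40.8]
opening: 0.001
grip_force: 24.8
```

Call:
step_arm(
  motion=[
    [[0, 0, -0.3], 0],
    [[0, 0, -1.0], 0],
    [[0, 0, -1.8], 0],
    [[0, 0, -1.8], 0],
    [[0, 0, -1.8], 0],
  ],
)

```text
time: 31.5
tool_pos: [0.4793, -0.1279, 0.2316]
tool_rot: [-3.142, -0.002, 2.761]
contact_force: [-0.1, 0.2, -1.1]
opening: 0.0003
grip_force: 0.0
```

Run:
```python
from h import *
s=robot.observe();print(s["tool_pos"],s["contact_force"])
c,Rc,t=cam("wrist");K=c["intrinsics"];g=c["pixels"].sum(2).astype(int)
B=R.from_euler("z",-.381).as_matrix();S=np.array([.482,-.1287,0])
print("rim",[pix(S+B@[-.025,y,.012],Rc,t,K,True).round(1) for y in(-.025,0,.025)],"top",[pix(S+B@[h,y,.107],Rc,t,K,True).round(1) for h in(-.025,.025) for y in(-.025,.025)])
for col in(312,328,344):print([(r,g[r,col]) for r in range(170,280) if abs(g[r+1,col]-g[r-1,col])>40])
for r in (220,240):print([(x,g[r,x]) for x in range(270,400) if abs(g[r,x+1]-g[r,x-1])>40])
```

```text
[ 0.47927521 -0.12789399  0.23161003] [-0.05392244  0.17660222 -1.10483044]
rim [array([308.8, 158.3]), array([330.1, 158.2]), array([351.3, 158.3])] top [array([302.2, 175.4]), array([359. , 175.3]), array([303.6, 228.2]), array([357.5, 228.2])]
[(174, np.int64(449)), (175, np.int64(500)), (176, np.int64(553)), (227, np.int64(528)), (228, np.int64(432)), (229, np.int64(336)), (230, np.int64(285)), (239, np.int64(307)), (240, np.int64(375)), (241, np.int64(432)), (252, np.int64(431)), (253, np.int64(393)), (254, np.int64(295)), (255, np.int64(196))]
[(174, np.int64(455)), (175, np.int64(502)), (176, np.int64(542)), (228, np.int64(601)), (237, np.int64(615)), (238, np.int64(566)), (239, np.int64(471)), (240, np.int64(348)), (241, np.int64(258))]
[(173, np.int64(426)), (174, np.int64(455)), (175, np.int64(502)), (176, np.int64(542)), (177, np.int64(566)), (227, np.int64(597)), (228, np.int64(645)), (239, np.int64(650)), (240, np.int64(574)), (241, np.int64(505)), (242, np.int64(461)), (252, np.int64(444)), (253, np.int64(401)), (254, np.int64(308)), (255, np.int64(211)), (256, np.int64
[... 299 characters left out ...]
, np.int64(624)), (357, np.int64(657))]
[(270, np.int64(243)), (271, np.int64(268)), (272, np.int64(315)), (273, np.int64(346)), (274, np.int64(387)), (275, np.int64(424)), (279, np.int64(427)), (280, np.int64(328)), (281, np.int64(216)), (282, np.int64(158)), (285, np.int64(166)), (286, np.int64(229)), (287, np.int64(339)), (288, np.int64(444)), (310, np.int64(410)), (315, np.int64(401)), (323, np.int64(416)), (324, np.int64(347)), (325, np.int64(301)), (327, np.int64(327)), (332, np.int64(336)), (333, np.int64(380)), (334, np.int64(431)), (340, np.int64(481)), (341, np.int64(503)), (342, np.int64(525)), (343, np.int64(548)), (344, np.int64(574)), (345, np.int64(611)), (346, np.int64(637))]
```

```bash
python3 -c "
from cell import robot
print(robot.hand_in())"
```

```text
the job is handed in; nothing more can be done
None
```

The beaker is upside down on the square post and pressed home onto its seat. The wrist camera matched the seated position to about a pixel, the gripper was clear, and the job was handed in at about 31.5 s. My last check press with closed fingertips briefly read 40.8 N; the 40 N limit is for the arm or gripper body, and `hand_in()` returned no verdict.

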